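# Weigh the stone beads on the shielded balance

### The job

Weigh all the loose stone beads together on the balance. Lift the cap off the round glass draught shield and set it knob-up in its wooden rest, put every bead on the mat gently down on the weighing pan inside the shield (lowered, not dropped in, and without pressing on the pan, which is delicate), then put the cap back squarely on the shield and only then press the round raised print key. Leave the hammer, the doming block and the jar alone.

Things in the scene. Friction and masses are not known exactly. Their poses are not given: they have to be found in the camera images.
- balance: white precision balance, 310 (x) by 190 (y) mm, fixed. Origin: centre of its underside on the bench; x points from the key panel (50 mm high, towards the robot) to the rear deck (75 mm high); z up. On the deck, centred 65 mm along +x, stands a clear glass draught shield: an open upright ring, outside diameter 160, inside 152, its rim 141 mm above the bench
- shield_top (a point): centre of the mouth of the glass shield, level with its rim (141 mm above the bench, 58 mm above the pan); axes as the balance
- pan_top (a point): centre of the top face of the round steel weighing pan, 140 mm across, inside the shield, 83 mm above the bench; the gap around it to the glass is 6 mm; axes as the balance
- cap: loose grey cap of the shield, 140 g: below, a spigot 144 mm across, 8 mm deep, that drops into the glass; a disc 172 mm across, 6 mm thick, that lies on the rim; on top in the middle an upright black knob, 24 mm in diameter, 32 mm tall. Origin: centre of the spigot's underside (disc top at +14, knob top at +46 mm), 8 mm below the rim when capped; z up
- rest: the cap's rest: round wooden dish, 204 mm outside, 186 mm inside, wall 18 mm high, felt floor 5 mm above the bench; fixed, beside the balance on the left or on the right. Origin: centre of its underside. In it the cap stands on its spigot, its disc just inside the dish's wall (7 mm play each side)
- mat: thin grey felt mat, 230 (x) by 155 (y) mm, 2 mm thick, fixed, on the other side of the balance from the rest; the beads start on it. Origin: centre of its underside
- bead1: polished grey-white stone bead, a flattened ball: 30 mm across, 22 mm tall, with 19 mm flats above and below on which it lies; 28 g. Origin: centre of its lower flat; z along its axis, up as it starts. All beads are alike; not every bead is there each time
- bead2: polished grey-white stone bead, a flattened ball: 30 mm across, 22 mm tall, with 19 mm flats above and below on which it lies; 28 g. Origin: centre of its lower flat; z along its axis, up as it starts. All beads are alike; not every bead is there each time
- bead3: polished grey-white stone bead, a flattened ball: 30 mm across, 22 mm tall, with 19 mm flats above and below on which it lies; 28 g. Origin: centre of its lower flat; z along its axis, up as it starts. All beads are alike; not every bead is there each time
- bead4: polished grey-white stone bead, a flattened ball: 30 mm across, 22 mm tall, with 19 mm flats above and below on which it lies; 28 g. Origin: centre of its lower flat; z along its axis, up as it starts. All beads are alike; not every bead is there each time
- bead5: polished grey-white stone bead, a flattened ball: 30 mm across, 22 mm tall, with 19 mm flats above and below on which it lies; 28 g. Origin: centre of its lower flat; z along its axis, up as it starts. All beads are alike; not every bead is there each time
- print_key (a joint): travel of the print key, m: 0 up, 0.005 fully down; it springs back and needs about 4 N to go fully down
- print_key_top (a point): centre of the top of the print key: the only raised round key, white, 22 mm across, in a round grey surround near the right-hand (-y) end of the balance's key panel; the three flat rectangular keys beside it do nothing. Pressed straight down
- doming_block: bystander: 50 mm steel doming block beyond the work. Origin: centre of its underside
- hammer: bystander: hammer lying on the bench beyond the work, 240 mm long. Origin: on the handle's underside
- jar: bystander: small clear plastic jar with a white lid, 60 mm across, 62 mm tall, beyond the work. Origin: centre of its underside
Things that resemble listed ones, but are neither listed nor needed, are in the scene too. Leave any blue, orange or yellow look-alike of the bead5 alone.

How it is judged:
By the outcome, as a careful person would: the job done as asked, in the order asked, and still so for the second after the job is handed in, with the robot touching nothing.
Of bead1, bead2, bead3, bead4, bead5 only 3 to 5 are there at a start; the rules pass over those that are not, and their reading is None.
At some moment in a run one of bead1, bead2, bead3, bead4, bead5 may be knocked a few centimetres aside while the robot is not near it.
It also fails if it takes over 210 s, if anything falls off the work surface, if the arm or the gripper's body presses on something with over 40 N, if the wrist force passes 120 N, or if a joint passes its speed limit or range.

### The arm

A 7-joint arm with a two-finger parallel gripper is mounted at the origin on the work surface. World frame = base frame: x ahead of the robot, y to its left, z up, the work surface at z = 0. Lengths are in m, angles in rad, forces in N, time in s.
With the tool pointing down it reaches from about 0.425 to 0.925 m from the base axis. Payload 6.8 kg.
Tool frame: the origin (TCP) lies between the finger pads; the fingertips stand 14 mm ahead of it and the grasp point (between the pads) lies 5 mm behind it; z points along the fingers, y is the line along which they close (so a half turn about z gives the same grasp; the last joint's range is limited). The gripper opens to 85 mm and grips with 20 to 120 N. Pads are 22 mm wide; open, the fingers measure 114 mm over their backs; the gripper's body (76 mm by 85 mm) begins 54 mm behind the grasp point. The pads swing forward as they close: fully open they stand 13 mm farther back than shut.
Start: joints at [1.055, 0.477, 0.022, 1.555, -0.011, 1.109, -0.083], TCP at [0.268, -0.62, 0.245] pointing down, gripper open.
Joint ranges: [-2.96, 2.96], [-0.34, 2.1], [-1.41, 1.46], [0.24, 2.44], [-1.37, 4.51], [0.17, 1.92], [-2.96, 2.96]. Speed limits (rad/s): [2.39, 2.39, 3.14, 3.14, 3.14, 3.14, 3.14].

### API

Orientations are given as a rotation vector (axis times angle).
In Python, from bench import r, eyes, ticket gives the robot as it stands. The module is installed in compiled form; this text tells all that it offers.
- The arm moves only by the tool arm_command, never from a script. Its argument "plan" is text: rows parted by semicolons, each of 4 numbers parted by spaces: the shift along the tool's x, y, z in m, then the turn about the tool's z in degrees. In form: tx ty tz yaw; .... A call has 1 to 20 rows; each row shifts and turns the commanded pose from where the row before left it, along the tool's axes as they then stand; what a row does not reach is not made up. A row lasts 1/8 s, in which the tool goes at most 62.5 mm and 10.7 degrees, less where a joint would pass 70% of its speed; a pose out of reach is approached as far as the arm can. A call is refused whole if a number of a shift passes 0.0625 or a number of a turn 10.7, either way. A call with a gripper value outside its range is refused whole. "hand" is the closure, from -1 (fully open) to 1 (shut), set as the call begins (left out, the last holds). The fingers move at their own pace and stop on an object; "grip_force" is the grip in N (left out, the last holds). Time passes only in rows, so rows that do not move let the fingers close. It gives the time, the measured TCP pose, the force, the opening and the grip force at its end, in the units of the state.
- r.get_obs(): the state, without advancing time (a new reading comes with each control period).
- eyes.grab_frame(name): name is "scene" or "top" or "wrist"; returns (picture, depth): 480x640x3 uint8, red, green, blue; 480x640 float32, m along the optical axis (not along the pixel's ray), 0 where there is no reading.
- eyes.calibration(name): a dict with "fov_y" (degrees; the focal length in pixels is half the picture's height over the tangent of half this angle, whatever the lens; pixels are square), "cx", "cy" (the principal point, pixels), "origin" and "attitude" of the camera in the world; the wrist camera has in their place "tool_from_camera" (4x4, takes a point from camera to tool coordinates, whose origin is the TCP and whose axes are the flange's). Camera axes: x right, y up, looking along -z (the intrinsics and any distortion apply to the point x, -y, -z); pixel columns grow to the right and rows downward; lengths in m; the calibration is good to about 2 mm. A picture is of the moment at which its call begins: read the wrist's pose just before it. calibration takes no time and is no camera call.
- ticket.hand_in(): hands the job in; it is judged then, once.
The state is a dict: "clock": time; "joints": joint angles; "qvel": joint speeds; "tau": joint torques, N m; "tcp_pos": TCP position; "orientation": TCP orientation; "contact_force": force on the tool from outside, world axes, zero at the start; "moment": the same for the moment, N m; "grip_width": finger opening in m; "gripper_force": force on a finger pad.
Only numpy, scipy, OpenCV 4.12 (cv2) and the standard library are available. Lean on these libraries where they do the work, as an engineer would, in place of code of your own. Each camera call takes 0.05 s, during which the arm holds its last target. There are 200 camera calls.

## Working session

There is one attempt and no reset: what is moved stays moved. The work goes in short steps, Python scripts to look and compute and a tool call to move; the robot and the scene stay as the last step left them, time stands still between calls to the robot, and variables do not carry over. Pictures are saved under pics/ and viewed, at most 14 in all, crops included, and the job is handed in when it is done.

Besides the shell and the picture viewer there is one more tool, called after "Call:" as name(argument=value, ...), one argument or row to a line, values as JSON. arm_command: Moves the arm, as the interface text tells. Its arguments: {"type":"object","properties":{"plan":{"type":"string"},"hand":{"type":"number"},"grip_force":{"type":"number"}},"required":["plan"]}

```bash
mkdir -p pics; python3 - <<'E'
from bench import r,eyes,ticket
import cv2,numpy as np
np.set_printoptions(precision=4,suppress=True)
o=r.get_obs()
for k,v in o.items(): print(k,v)
for n in ("scene","top","wrist"):
    print(n,eyes.calibration(n))
for n in ("scene","top"):
    p,d=eyes.grab_frame(n); cv2.imwrite(f"pics/{n}0.png",p[:,:,::-1]); np.save(f"{n}_d.npy",d)
E
```

```text
clock 0.0
joints [ 1.0549  0.4778  0.0224  1.5565 -0.0115  1.1093 -0.0831]
qvel [-0.0004  0.0014 -0.0019 -0.0002 -0.     -0.0003 -0.0014]
tau [ -0.0009 -59.6465   1.6078 -28.1203   0.0126   0.0092   0.    ]
tcp_pos [ 0.2674 -0.6191  0.2443]
orientation [-3.0748 -0.6357  0.0008]
contact_force [-0.1503 -0.2924  0.7812]
moment [0.0429 0.0027 0.0297]
gripper_force 0.0
grip_width 0.08514602117517672
scene {'fov_y': 43.06541214706386, 'cx': 320.58153382693985, 'cy': 238.71107246482018, 'origin': array([ 1.0555, -0.5031,  1.1439]), 'attitude': array([0.5462, 0.218 , 0.6861])}
top {'fov_y': 56.341265778059565, 'cx': 322.27116037827875, 'cy': 235.49010888645086, 'origin': array([0.4817, 0.0122, 1.0836]), 'attitude': array([ 0.1139, -0.1198, -1.5401])}
wrist {'fov_y': 69.02294975185572, 'cx': 314.0884297489115, 'cy': 245.1232098113323, 'tool_from_camera': array([[ 0.0005,  0.9624,  0.2717,  0.0676],
       [ 1.    , -0.0005,  0.0002, -0.0003],
       [ 0.0003,  0.2717, -0.9624, -0.128 ],
       [ 0.    ,  0.    ,  0.    ,  1.    ]])}
```

View pics/top0.png

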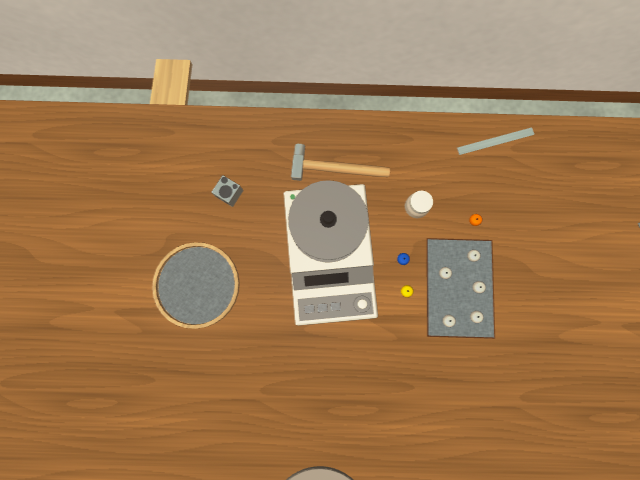

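View pics/scene0.png

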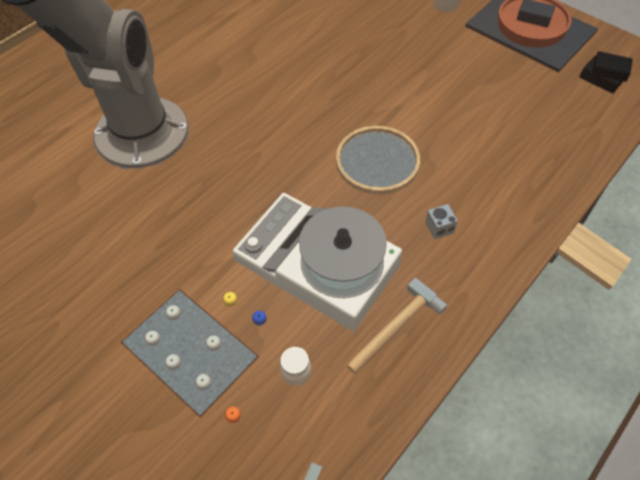

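The top view shows the capped balance (knob at 328,219; key at 362,304), the rest on the left (195,285), and the mat on the right with five grey-white beads at (474,256), (446,273), (479,287), (477,317) and (449,321). The blue (403,259), yellow (407,292) and orange (476,220) look-alikes are off the mat, and I will leave them alone.

```bash
cat > h.py <<'E'
import numpy as np,cv2
from scipy.spatial.transform import Rotation as R
np.set_printoptions(precision=4,suppress=True)
def cam(name,eyes,obs=None):
    c=eyes.calibration(name); f=240/np.tan(np.radians(c['fov_y']/2))
    T=np.eye(4)
    if 'origin' in c:
        T[:3,:3]=R.from_rotvec(c['attitude']).as_matrix(); T[:3,3]=c['origin']
    else:
        W=np.eye(4);W[:3,:3]=R.from_rotvec(obs['orientation']).as_matrix();W[:3,3]=obs['tcp_pos']
        T=W@c['tool_from_camera']
    return f,c['cx'],c['cy'],T
def world(C,u,v,d):          # pixel + depth
    f,cx,cy,T=C; u,v,d=map(np.asarray,(u,v,d))
    P=np.stack([(u-cx)/f*d,-(v-cy)/f*d,-d],-1)
    return P@T[:3,:3].T+T[:3,3]
def onplane(C,u,v,z):
    a=world(C,u,v,1.0); o=C[3][:3,3]; return o+(a-o)*((z-o[2])/(a[...,2]-o[2]))[...,None]
def cloud(C,d):
    v,u=np.mgrid[:480,:640]; return world(C,u,v,d)
def proj(C,P):
    f,cx,cy,T=C; q=(np.asarray(P)-T[:3,3])@T[:3,:3]
    return np.stack([cx-f*q[...,0]/q[...,2], cy+f*q[...,1]/q[...,2]],-1)
def circ(xy):                # robust circle fit
    from scipy.optimize import least_squares
    s=least_squares(lambda p:np.hypot(*(xy-p[:2]).T)-p[2],[*xy.mean(0),.05],loss='soft_l1',f_scale=.001); return s.x
E
python3 - <<'E'
from bench import eyes
from h import *
for n in ("top","scene"):
    C=cam(n,eyes); d=np.load(n+"_d.npy"); P=cloud(C,d); p=cv2.imread(f"pics/{n}0.png")
    v=d>0
    print(n,"bench z",np.median(P[v&(abs(P[...,2])<.02)][:,2]))
    def m(x0,x1,y0,y1,z0,z1): return v&(P[...,0]>x0)&(P[...,0]<x1)&(P[...,1]>y0)&(P[...,1]<y1)&(P[...,2]>z0)&(P[...,2]<z1)
    kn=m(.4,1,-.2,.2,.168,.2); q=P[kn]; print("knob",q.mean(0),len(q),q[:,2].max())
    k=m(.4,1,-.2,.2,.138,.155).astype(np.uint8)
    ct=max(cv2.findContours(k,0,1)[0],key=len)[:,0]; pts=P[ct[:,1],ct[:,0]]; print("disc",circ(pts[:,:2]),np.median(P[k>0][:,2]))
    dk=P[m(.4,1,-.2,.2,.065,.085)]; kp=P[m(.4,1,-.2,.2,.04,.06)]
    for a,b in(("deck",dk),("panel",kp)):
        b=b.astype(np.float32); print(a,cv2.minAreaRect(b[:,:2]*1000),np.median(b[:,2]))
    bal=P[m(.4,1,-.2,.2,.035,.1)].astype(np.float32); print("bal",cv2.minAreaRect(bal[:,:2]*1000))
    # beads
    hsv=cv2.cvtColor(p,cv2.COLOR_BGR2HSV)
    b=(m(.3,.8,-.5,-.15,.012,.035)&(hsv[...,1]<70)).astype(np.uint8)
    nn,l,s,c=cv2.connectedComponentsWithStats(b)
    for i in range(1,nn):
        if s[i,4]>30:
            w=P[l==i]; print("bead",c[i],s[i,4],onplane(C,*c[i],.018 if n=="top" else .013),w.max(0)[2],(w.max(0)+w.min(0))[:2]/2)
    r=m(.3,.9,.15,.5,.0135,.03).astype(np.uint8)
    ct=max(cv2.findContours(r,0,1)[0],key=cv2.contourArea)[:,0]; print("rest",circ(P[ct[:,1],ct[:,0]][:,:2]),np.median(P[r>0][:,2]))
E
```

```text
top bench z -3.701856244009427e-05
knob [ 0.6577 -0.0004  0.1784] 111 0.18305717006362088
disc [ 0.6584 -0.0007  0.0845] 0.1469430996327814
deck ((638.140625, -13.799530029296875), (284.4671325683594, 272.1690673828125), 68.43409729003906) 0.07408514
panel ((550.967041015625, -92.25396728515625), (188.42474365234375, 392.2530212402344), 34.7525749206543) 0.05060713
bal ((601.3629760742188, -64.76419067382812), (309.9512023925781, 302.2471008300781), 6.948924541473389)
bead [409.   207.25] 52 [ 0.7173 -0.1984  0.018 ] 0.03490894107213771 [ 0.7186 -0.2008]
bead [473.776 255.288] 125 [ 0.6043 -0.3534  0.018 ] 0.02981875610739415 [ 0.6037 -0.3538]
bead [445.4016 272.4672] 122 [ 0.5613 -0.2849  0.018 ] 0.028999778705353974 [ 0.5613 -0.2843]
bead [478.9688 286.7109] 128 [ 0.5298 -0.364   0.018 ] 0.028019543223949395 [ 0.5293 -0.3644]
bead [476.7209 316.4729] 129 [ 0.4602 -0.357   0.018 ] 0.029240964917597978 [ 0.4601 -0.3567]
bead [449.0472 320.4882] 127 [ 0.4492 -0.2919  0.018 ] 0.02837703260849822 [ 0.4492 -0.2916]
rest [0.5166 0.3074 0.1003] 0.017464168551307946
scene bench z 0.00068312
[... 363 characters left out ...]
4609375, -64.15342712402344), (311.7466125488281, 303.1527404785156), 6.992376327514648)
bead [172.4906 311.673 ] 159 [ 0.4473 -0.2903  0.013 ] 0.029860264239558232 [ 0.4501 -0.291 ]
bead [151.8639 337.2899] 169 [ 0.4586 -0.3557  0.013 ] 0.028951671461925788 [ 0.4611 -0.356 ]
bead [212.8304 342.3099] 171 [ 0.5603 -0.2835  0.013 ] 0.030889677292631035 [ 0.5621 -0.2843]
bead [172.2652 361.3315] 181 [ 0.5285 -0.3633  0.013 ] 0.030162452418546648 [ 0.531  -0.3637]
bead [297.5319 377.9362] 141 [ 0.739  -0.2287  0.013 ] 0.034978706466507026 [ 0.7347 -0.2232]
bead [202.6667 381.1693] 189 [ 0.6038 -0.3523  0.013 ] 0.02951070207549389 [ 0.6059 -0.3532]
rest [0.5175 0.308  0.1005] 0.018155966506668286
```

Call:
arm_command(
  plan="0 0 0 7.8; 0 0 0 7.8; 0 0 0 7.8; 0.028 -0.0442 0 0; 0.028 -0.0442 0 0; 0.028 -0.0442 0 0; 0.028 -0.0442 0 0; 0.028 -0.0442 0 0; 0.028 -0.0442 0 0; 0.028 -0.0442 0 0; 0.028 -0.0442 0 0; 0.028 -0.0442 0 0; 0.028 -0.0442 0 0; 0.028 -0.0442 0 0; 0.028 -0.0442 0 0; 0.028 -0.0442 0 0; 0.028 -0.0442 0 0; 0 0 0 0; 0 0 0 0",
  hand=-0.2,
  grip_force=30,
)

```text
clock: 2.48
tcp_pos: [0.6596, -0.0017, 0.2446]
orientation: [3.141, -0.001, -0.002]
contact_force: [-0.3, -0.8, -0.0]
grip_width: 0.0516
gripper_force: 0.0
```

```bash
python3 - <<'E'
from bench import r,eyes
from h import *
o=r.get_obs(); print(o['clock'],o['tcp_pos'],o['orientation'],o['grip_width'],o['contact_force'])
p,d=eyes.grab_frame("wrist"); cv2.imwrite("pics/w1.png",p[:,:,::-1]); C=cam("wrist",eyes,o)
P=cloud(C,d); v=(d>0)
k=v&(P[...,2]>.168)&(P[...,2]<.19)&(np.hypot(P[...,0]-.659,P[...,1])<.03)
q=P[k]; print("knob",(q.max(0)+q.min(0))/2,len(q),np.median(q[:,2]))
k=(v&(abs(P[...,2]-.147)<.004)); q=P[k]
print("disc z",np.median(q[:,2]), q.min(0),q.max(0))
W=C[3]; c=eyes.calibration("wrist")['tool_from_camera']
f=(d>0)&(d<.16); T=(P[f]-o['tcp_pos'])@R.from_rotvec(o['orientation']).as_matrix()
print("finger pts tool",len(T), T.min(0),T.max(0))
p,d=eyes.grab_frame("scene"); C=cam("scene",eyes); P=cloud(C,d)
T=(P-o['tcp_pos'])@R.from_rotvec(o['orientation']).as_matrix()
m=(d>0)&(abs(T[...,0])<.02)&(abs(T[...,1])<.07)&(T[...,2]>-.04)&(T[...,2]<.04)
q=T[m]
for s in(-1,1):
    w=q[q[:,1]*s>0]; print(s,len(w),np.percentile(w[:,2],[50,98,100]) if len(w) else 0,w[:,1].min() if len(w) else 0,w[:,1].max() if len(w) else 0)
u=proj(C,o['tcp_pos']).astype(int); x,y=u
cv2.imwrite("pics/s1.png",cv2.resize(p[max(0,y-75):y+75,x-100:x+100,::-1],(800,600)))
E
```

```text
2.475 [ 0.6596 -0.0017  0.2446] [ 3.1408 -0.001  -0.0022] 0.05155878039198708 [-0.2586 -0.7984 -0.0351]
knob [ 0.6583 -0.0004  0.1744] 1296 0.17830015029815932
disc z 0.14652640617255566 [ 0.5726 -0.0854  0.1433] [0.7434 0.085  0.151 ]
finger pts tool 66121 [-0.0146 -0.0649 -0.0876] [0.0204 0.0657 0.0117]
-1 187 [-0.0149  0.0091  0.0098] -0.0581593190256553 -0.023086118703785283
1 123 [-0.0175  0.0048  0.0093] 0.02660078075079695 0.057330103456936406
```

Call:
arm_command(
  plan="-0.001 -0.0013 0.02 0; 0 0 0.02 0; 0 0 0.02 0; 0 0 0.013 0; 0 0 0.0066 0; 0 0 0 0; 0 0 0 0",
)

```text
clock: 3.45
tcp_pos: [0.6596, 0.0003, 0.1664]
orientation: [-3.141, 0.001, -0.002]
contact_force: [0.5, 0.6, -0.5]
grip_width: 0.0514
gripper_force: 0.0
```

Call:
arm_command(
  plan="0 0 0 0; 0 0 0 0; 0 0 0 0; 0 0 0 0; 0 0 0 0; 0 0 0 0",
  hand=1,
  grip_force=60,
)

```text
clock: 4.2
tcp_pos: [0.6595, 0.0002, 0.1665]
orientation: [-3.142, 0.001, -0.002]
contact_force: [-0.1, -0.3, 6.0]
grip_width: 0.0222
gripper_force: 58.8
```

Call:
arm_command(
  plan="0 0 -0.005 0; 0 0 -0.005 0; 0 0 -0.01 0; 0 0 -0.02 0; 0 0 -0.02 0; 0 0 -0.02 0; 0 0 0 0; 0 0 0 0",
)

```text
clock: 5.2
tcp_pos: [0.6588, 0.0002, 0.2456]
orientation: [3.142, -0.001, -0.0]
contact_force: [-0.4, 0.6, -1.2]
grip_width: 0.0222
gripper_force: 58.8
```

Call:
arm_command(
  plan="-0.0177 -0.0384 0 0; -0.0177 -0.0384 0 0; -0.0177 -0.0384 0 0; -0.0177 -0.0384 0 0; -0.0177 -0.0384 0 0; -0.0177 -0.0384 0 0; -0.0177 -0.0384 0 0; -0.0177 -0.0384 0 0; 0 0 0 0; 0 0 0.04 0; 0 0 0.04 0; 0 0 0.04 0; 0 0 0.03 0; 0 0 0.02 0; 0 0 0.01 0; 0 0 0 0; 0 0 0 0",
)

```text
clock: 7.32
tcp_pos: [0.5184, 0.3079, 0.0668]
orientation: [-3.141, 0.001, -0.003]
contact_force: [0.3, 0.3, -1.3]
grip_width: 0.022
gripper_force: 58.9
```

```bash
python3 - <<'E'
from bench import r,eyes
from h import *
o=r.get_obs(); print(o['clock'],o['tcp_pos'],o['orientation'],o['grip_width'],o['contact_force'])
p,d=eyes.grab_frame("top"); C=cam("top",eyes); P=cloud(C,d); v=d>0
k=(v&(P[...,0]>.38)&(P[...,0]<.65)&(P[...,1]>.19)&(P[...,1]<.43)&(P[...,2]>.03)&(P[...,2]<.055))
q=P[k]; print(len(q),np.median(q[:,2]));print(circ(q[np.hypot(q[:,0]-o['tcp_pos'][0],q[:,1]-o['tcp_pos'][1])>.08][:,:2]) if len(q) else 0)
cv2.imwrite("pics/t2.png",cv2.resize(p[210:360,100:300,::-1],(800,600)))
E
```

```text
7.325 [0.5184 0.3079 0.0668] [-3.1405  0.0012 -0.0026] 0.02202934750370721 [ 0.3383  0.2798 -1.2564]
2695 0.04682549792571078
[0.5182 0.3069 0.0828]
```

Call:
arm_command(
  plan="-0.001 -0.0005 0.01 0; 0 0 0.01 0; 0 0 0.005 0; 0 0 0.002 0; 0 0 0.001 0; 0 0 0 0; 0 0 0 0",
)

```text
clock: 8.25
tcp_pos: [0.5162, 0.3076, 0.0385]
orientation: [3.141, -0.001, -0.001]
contact_force: [-3.3, -2.5, 8.7]
grip_width: 0.0225
gripper_force: 59.8
```

Call:
arm_command(
  plan="0 0 0 0; 0 0 0 0; 0 0 0 0; 0 0 0 0; 0 0 0 0",
  hand=-0.2,
)

```text
clock: 8.88
tcp_pos: [0.5167, 0.308, 0.0376]
orientation: [3.142, -0.001, -0.0]
contact_force: [1.0, 0.9, -0.1]
grip_width: 0.0513
gripper_force: 0.0
```

Call:
arm_command(
  plan="0 0 -0.02 0; 0 0 -0.03 0; 0 0 -0.04 0; 0 0 -0.04 0; 0 0 -0.04 0; 0 0 0 0; 0 0 0 0",
)

```text
clock: 9.75
tcp_pos: [0.5165, 0.3078, 0.2082]
orientation: [-3.141, 0.001, -0.001]
contact_force: [-0.6, -0.3, -0.5]
grip_width: 0.0509
gripper_force: 0.0
```

```bash
python3 - <<'E'
from bench import r,eyes
from h import *
o=r.get_obs(); print(o['clock'],o['tcp_pos'],o['orientation'],o['grip_width'],o['contact_force'])
p,d=eyes.grab_frame("wrist"); cv2.imwrite("pics/w2.png",p[:,:,::-1]); C=cam("wrist",eyes,o); P=cloud(C,d)
q=P[(d>0)&(P[...,2]>.04)&(P[...,2]<.06)&(np.hypot(P[...,0]-.517,P[...,1]-.308)<.03)]; print("knob",(q.max(0)+q.min(0))/2,q[:,2].max())
p,d=eyes.grab_frame("top"); cv2.imwrite("pics/t3.png",cv2.resize(p[150:300,260:460,::-1],(800,600)));
C=cam("top",eyes);P=cloud(C,d); q=(d>0)&(np.hypot(P[...,0]-.6586,P[...,1])<.06); print("pan",np.median(P[q][:,2]))
k=(d>0)&(abs(P[...,2]-.141)<.004)&(np.hypot(P[...,0]-.6586,P[...,1])<.1); print("rim",k.sum(),circ(P[k][:,:2]))
E
```

```text
9.75 [0.5165 0.3078 0.2082] [-3.1414  0.001  -0.0007] 0.05093856785043939 [-0.6018 -0.2826 -0.5219]
knob [0.515  0.3072 0.0467] 0.05273198520401862
pan 0.08285386442339793
rim 441 [ 0.6587 -0.0012  0.0775]
```

```bash
python3 - <<'E'
from bench import r,eyes
from h import *
o=r.get_obs()
d=eyes.grab_frame("wrist")[1]; c=eyes.calibration("wrist"); f=240/np.tan(np.radians(c['fov_y']/2)); P=world((f,c['cx'],c['cy'],c['tool_from_camera']),*np.meshgrid(np.arange(640),np.arange(480)),d)
d2=eyes.grab_frame("scene")[1]; Q=(cloud(cam("scene",eyes),d2)-o['tcp_pos'])@R.from_rotvec(o['orientation']).as_matrix()
for z in np.arange(-.11,.02,.01):
  for n,A,dd in(("w",P,d),("s",Q,d2)):
    q=A[(dd>0)&(A[...,2]>z)&(A[...,2]<z+.01)&(abs(A[...,0])<.05)&(abs(A[...,1])<.09)]
    if len(q)>5:
        a=abs(q[:,1]); print(n,round(z,3),len(q),"y %.4f..%.4f |y|min %.4f"%(q[:,1].min(),q[:,1].max(),a.min()),"x %.3f..%.3f"%(q[:,0].min(),q[:,0].max()))
E
```

```text
s -0.11 55 y 0.0170..0.0405 |y|min 0.0170 x -0.010..0.012
s -0.1 178 y -0.0669..0.0673 |y|min 0.0049 x -0.013..0.020
w -0.09 5233 y -0.0545..0.0570 |y|min 0.0072 x 0.011..0.021
s -0.09 160 y -0.0654..0.0684 |y|min 0.0012 x -0.012..0.020
w -0.08 15884 y -0.0639..0.0652 |y|min 0.0001 x -0.000..0.019
s -0.08 109 y -0.0661..0.0671 |y|min 0.0035 x -0.012..0.019
w -0.07 17386 y -0.0646..0.0646 |y|min 0.0001 x -0.012..0.017
s -0.07 133 y -0.0630..0.0648 |y|min 0.0005 x -0.012..0.018
w -0.06 8409 y -0.0625..0.0630 |y|min 0.0002 x -0.014..0.017
s -0.06 116 y -0.0607..0.0622 |y|min 0.0130 x -0.012..0.017
w -0.05 11067 y -0.0600..0.0604 |y|min 0.0232 x -0.014..0.013
s -0.05 109 y -0.0621..0.0596 |y|min 0.0219 x -0.013..0.014
w -0.04 3014 y -0.0575..0.0584 |y|min 0.0247 x -0.014..0.013
s -0.04 70 y -0.0603..0.0562 |y|min 0.0245 x -0.008..0.013
w -0.03 1641 y -0.0435..0.0435 |y|min 0.0249 x -0.013..0.012
s -0.03 53 y -0.0324..0.0380 |y|min 0.0225 x -0.010..0.012
w -0.02 1453 y -0.0391..0.0396 |y|min 0.0250 x -0.013..0.011
s -0.02 66 y -0.0320..0.0406 |y|min 0.0237 x -0.012..0.011
w -0.01 1204 y -0.0392..0.0397 |y|min 0.0250 x -0.012..0.011
s -0.01 76 y -0.0376..0.0404 |y|min 0.0243 x -0.013..0.012
w -0.0 756 y -0.0389..0.0387 |y|min 0.0250 x -0.013..0.010
s -0.0 47 y -0.0309..0.0381 |y|min 0.0236 x -0.011..0.012
w 0.01 34 y -0.0255..0.0262 |y|min 0.0252 x -0.009..0.006
s 0.01 6 y -0.0302..0.0300 |y|min 0.0268 x -0.008..0.006
```

View pics/w2.png

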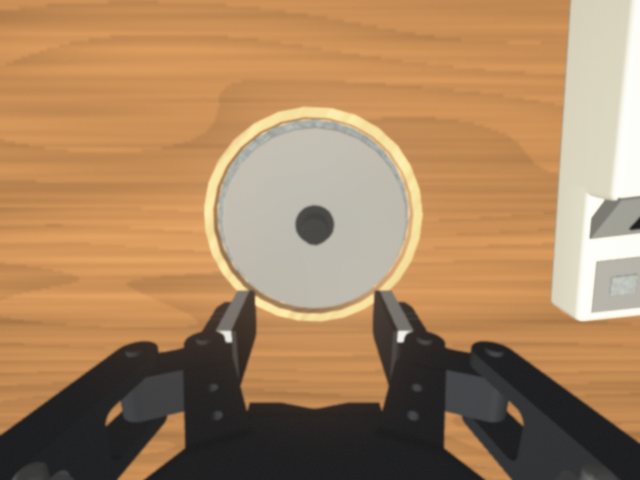

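Call:
arm_command(
  plan="-0.0056 0.05 0 0; -0.0056 0.05 0 0; -0.0056 0.05 0 0; -0.0056 0.05 0 0; -0.0056 0.05 0 0; -0.0056 0.05 0 0; -0.0056 0.05 0 0; -0.0056 0.05 0 0; -0.0056 0.05 0 0; -0.0056 0.05 0 0; -0.0056 0.05 0 0; -0.0056 0.05 0 0; 0 0 0 0; 0 0 0 0",
)

```text
clock: 11.7
tcp_pos: [0.449, -0.2912, 0.207]
orientation: [-3.14, 0.001, 0.002]
contact_force: [-0.1, 0.7, -0.5]
grip_width: 0.0513
gripper_force: 0.0
```

```bash
cat > beads.py <<'E'
import sys
from bench import r,eyes
from h import *
o=r.get_obs(); print(round(o['clock'],2),o['tcp_pos'],"j",o['joints'],o['grip_width'])
for n in sys.argv[1:]:
    p,d=eyes.grab_frame(n); C=cam(n,eyes,o); P=cloud(C,d); hsv=cv2.cvtColor(p,cv2.COLOR_RGB2HSV)
    m=(d>0)&(P[...,2]>.012)&(P[...,2]<.035)&(hsv[...,1]<90)&(hsv[...,2]>60)&(P[...,0]>.35)&(P[...,0]<.75)&(P[...,1]<-.17)&(P[...,1]>-.5)
    nn,l,s,c=cv2.connectedComponentsWithStats(m.astype(np.uint8))
    for i in range(1,nn):
        if s[i,4]>40:
            w=P[l==i]; c=w[w[:,2]>w[:,2].max()-.007]; print(n,s[i,:5],"ctr",(w.max(0)+w.min(0))[:2]/2,"fit",circ(cv2.convexHull((c[:,:2]*1e3).astype(np.float32))[:,0]/1e3),"zmax %.4f"%w[:,2].max())
    cv2.imwrite(f"pics/b_{n}_{o['clock']:.1f}.png",p[:,:,::-1])
E
python3 beads.py top scene wrist
```

```text
11.7 [ 0.449  -0.2912  0.207 ] j [ 0.4407  0.2913  0.0221  1.9303 -0.0086  0.9216 -1.1042] 0.05131706045620238
top [405 196  22  22  84] ctr [ 0.7177 -0.2126] fit [ 0.7224 -0.218   0.0284] zmax 0.0350
top [475 239  13  12 123] ctr [ 0.6308 -0.3721] fit [ 0.6308 -0.3716  0.0123] zmax 0.0282
top [439 267  13  12 121] ctr [ 0.5612 -0.2848] fit [ 0.5615 -0.285   0.0128] zmax 0.0273
top [473 281  13  13 128] ctr [ 0.5294 -0.3635] fit [ 0.5294 -0.3648  0.0112] zmax 0.0304
top [471 311  12   6  60] ctr [ 0.4669 -0.3562] fit [ 0.4664 -0.356   0.0095] zmax 0.0274
top [443 315  12  12 118] ctr [ 0.449  -0.2907] fit [ 0.4492 -0.2912  0.0128] zmax 0.0289
scene [166 305  15  15 162] ctr [ 0.4495 -0.2908] fit [ 0.4511 -0.2915  0.0131] zmax 0.0297
scene [145 331  15  15 169] ctr [ 0.4604 -0.3563] fit [ 0.4622 -0.357   0.0127] zmax 0.0290
scene [206 335  15  15 175] ctr [ 0.5635 -0.2843] fit [ 0.5629 -0.2853  0.0123] zmax 0.0306
scene [165 354  16  15 177] ctr [ 0.5313 -0.3638] fit [ 0.5317 -0.364   0.013 ] zmax 0.0288
scene [281 372  23  13 102] ctr [ 0.731  -0.2357] fit [ 0.7262 -0.2246  0.0241] zmax 0.0350
scene [198 390  15  16 193] ctr [ 0.6318 -0.3711] fit [ 0.6323 -0.3714  0.0124] zmax 0.0296
wrist [399   0  38  21 606] ctr [ 0.622 -0.373] fit [ 0.629  -0.3734  0.0138] zmax 0.0246
wrist [ 292   75   34   38 1010] ctr [ 0.5593 -0.2863] fit [ 0.5595 -0.2861  0.0136] zmax 0.0254
wrist [382 115  35  36 944] ctr [ 0.5279 -0.3649] fit [ 0.5281 -0.3654  0.0137] zmax 0.0252
wrist [371 196  32  31 792] ctr [ 0.459  -0.3578] fit [ 0.459  -0.3582  0.0136] zmax 0.0253
wrist [301 207  31  32 766] ctr [ 0.4478 -0.293 ] fit [ 0.4476 -0.2931  0.0138] zmax 0.0253
```

View pics/b_wrist_11.7.png

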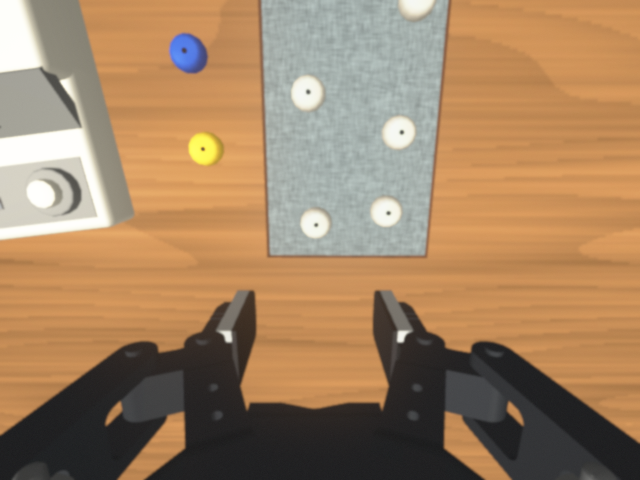

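The wrist view shows the five grey-white beads on the mat at (416,5), (308,93), (398,132), (386,212) and (316,224). Blue (188,53) and yellow (205,149) are the look-alikes off the mat. The far bead has been knocked and now lies at about (.631,-.372). I'm picking the nearest one first.

Call:
arm_command(
  plan="0 0.0006 0.04 0; 0 0 0.04 0; 0 0 0.04 0; 0 0 0.03 0; 0 0 0.02 0; 0 0 0.01 0; 0 0 0.006 0; 0 0 0 0; 0 0 0 0",
)

```text
clock: 12.98
tcp_pos: [0.4496, -0.2928, 0.0224]
orientation: [3.141, -0.001, 0.002]
contact_force: [-0.6, 0.1, 0.3]
grip_width: 0.0514
gripper_force: 0.0
```

Call:
arm_command(
  plan="0 0 0 0; 0 0 0 0; 0 0 0 0; 0 0 0 0; 0 0 0 0; 0 0 0 0",
  hand=1,
  grip_force=30,
)

```text
clock: 13.72
tcp_pos: [0.4495, -0.2928, 0.0225]
orientation: [3.141, -0.001, 0.001]
contact_force: [-2.0, 0.6, 6.1]
grip_width: 0.0279
gripper_force: 29.2
```

Call:
arm_command(
  plan="0 0 -0.01 0; 0 0 -0.02 0; 0 0 -0.04 0; 0 0 -0.04 0; 0 0 -0.04 0; 0 0 -0.02 0; 0 0 0 0; 0 0 0 0",
)

```text
clock: 14.72
tcp_pos: [0.4485, -0.2923, 0.191]
orientation: [-3.141, 0.001, 0.002]
contact_force: [-0.2, -0.7, 0.0]
grip_width: 0.0275
gripper_force: 29.8
```

Call:
arm_command(
  plan="0.0263 -0.0365 0 0; 0.0263 -0.0365 0 0; 0.0263 -0.0365 0 0; 0.0263 -0.0365 0 0; 0.0263 -0.0365 0 0; 0.0263 -0.0365 0 0; 0.0263 -0.0365 0 0; 0.0263 -0.0365 0 0; 0 0 0 0; 0 0 0 0; 0 0 0 0",
)

```text
clock: 16.1
tcp_pos: [0.6589, -0.0026, 0.191]
orientation: [3.141, -0.004, -0.002]
contact_force: [0.8, 0.5, -0.2]
grip_width: 0.0276
gripper_force: 29.8
```

Call:
arm_command(
  plan="0 0 0.02 0; 0 0 0.02 0; 0 0 0.02 0; 0 0 0.012 0; 0 0 0.006 0; 0 0 0.003 0; 0 0 0 0; 0 0 0 0",
)

```text
clock: 17.1
tcp_pos: [0.6601, -0.0007, 0.1113]
orientation: [-3.141, 0.001, -0.002]
contact_force: [-0.1, 0.2, -0.3]
grip_width: 0.0277
gripper_force: 29.8
```

Call:
arm_command(
  plan="0 0 0.003 0; 0 0 0.002 0; 0 0 0.001 0; 0 0 0 0; 0 0 0 0; 0 0 0 0",
)

```text
clock: 17.85
tcp_pos: [0.6597, -0.0007, 0.1048]
orientation: [-3.142, 0.001, -0.0]
contact_force: [0.2, 0.6, 0.2]
grip_width: 0.0278
gripper_force: 29.8
```

Call:
arm_command(
  plan="0 0 0.0005 0; 0 0 0 0; 0 0 0 0",
)

```text
clock: 18.23
tcp_pos: [0.6597, -0.0007, 0.1042]
orientation: [-3.142, 0.001, -0.0]
contact_force: [-0.4, -0.7, -0.9]
grip_width: 0.0281
gripper_force: 29.8
```

Call:
arm_command(
  plan="0 0 0 0; 0 0 0 0; 0 0 0 0; 0 0 0 0",
  hand=0.1,
)

```text
clock: 18.73
tcp_pos: [0.6597, -0.0007, 0.1042]
orientation: [-3.142, 0.001, -0.0]
contact_force: [-1.4, 0.4, -0.3]
grip_width: 0.0386
gripper_force: 0.0
```

Call:
arm_command(
  plan="0 0 -0.005 0; 0 0 -0.01 0; 0 0 -0.02 0; 0 0 -0.03 0; 0 0 -0.03 0; -0.0141 0.0406 0 0; -0.0141 0.0406 0 0; -0.0141 0.0406 0 0; -0.0141 0.0406 0 0; -0.0141 0.0406 0 0; -0.0141 0.0406 0 0; -0.0141 0.0406 0 0; 0 0 0 0; 0 0 0 0",
)

```text
clock: 20.48
tcp_pos: [0.5614, -0.2843, 0.2004]
orientation: [-3.141, 0.001, -0.003]
contact_force: [-0.5, -0.7, -0.2]
grip_width: 0.0384
gripper_force: 0.0
```

```bash
python3 beads.py top scene; python3 - <<'E'
from bench import eyes
from h import *
p,d=eyes.grab_frame("scene"); P=cloud(cam("scene",eyes),d)
q=(d>0)&(np.hypot(P[...,0]-.6588,P[...,1])<.065)&(P[...,2]>.095)&(P[...,2]<.125); w=P[q]; print("pan bead",q.sum(),(w.max(0)+w.min(0))/2,w[:,2].max())
p,d=eyes.grab_frame("top"); P=cloud(cam("top",eyes),d)
q=(d>0)&(np.hypot(P[...,0]-.6588,P[...,1])<.065)&(P[...,2]>.095)&(P[...,2]<.125); w=P[q]; print("pan bead",q.sum(),(w.max(0)+w.min(0))/2,w[:,2].max())
cv2.imwrite("pics/pan1.png",cv2.resize(p[150:300,240:440,::-1],(800,600)))
E
```

```text
20.48 [ 0.5614 -0.2843  0.2004] j [ 0.3758  0.4449 -0.0077  1.7154  0.003   0.9799 -1.204 ] 0.03844595573856746
top [405 197  21  21  87] ctr [ 0.7162 -0.212 ] fit [ 0.7224 -0.2183  0.0286] zmax 0.0347
top [475 239  11   8  50] ctr [ 0.6353 -0.369 ] fit [ 0.6317 -0.3712  0.012 ] zmax 0.0279
top [439 267  13  12 120] ctr [ 0.5612 -0.2847] fit [ 0.5611 -0.2845  0.0122] zmax 0.0282
top [473 281  13  13 127] ctr [ 0.5293 -0.3642] fit [ 0.5297 -0.365   0.0116] zmax 0.0294
top [471 311  13  12 128] ctr [ 0.46   -0.3571] fit [ 0.4598 -0.3566  0.0113] zmax 0.0308
scene [145 331  15  14 166] ctr [ 0.4621 -0.3562] fit [ 0.4615 -0.3561  0.0114] zmax 0.0301
scene [206 335  15  15 173] ctr [ 0.5622 -0.2844] fit [ 0.5616 -0.2842  0.0124] zmax 0.0294
scene [165 354  16  16 183] ctr [ 0.531  -0.3636] fit [ 0.5307 -0.3636  0.0128] zmax 0.0284
scene [280 369  22  16 106] ctr [ 0.7281 -0.2386] fit [ 0.7236 -0.2204  0.0273] zmax 0.0348
scene [198 390  15  16 191] ctr [ 0.632  -0.3713] fit [ 0.6323 -0.3718  0.0125] zmax 0.0299
pan bead 155 [ 0.66   -0.0012  0.1028] 0.1103299029648026
pan bead 131 [ 0.658  -0.0015  0.1024] 0.1087808456811784
```

Call:
arm_command(
  plan="0 0.0004 0.04 0; 0 0 0.04 0; 0 0 0.04 0; 0 0 0.03 0; 0 0 0.015 0; 0 0 0.01 0; 0 0 0.004 0; 0 0 0 0; 0 0 0 0",
  hand=-0.2,
)

```text
clock: 21.8
tcp_pos: [0.5614, -0.2855, 0.0211]
orientation: [3.141, -0.001, 0.002]
contact_force: [-0.4, 0.2, -0.0]
grip_width: 0.0517
gripper_force: 0.0
```

Call:
arm_command(
  plan="0 0 0 0; 0 0 0 0; 0 0 0 0; 0 0 0 0; 0 0 0 0; 0 0 0 0",
  hand=1,
)

```text
clock: 22.55
tcp_pos: [0.5612, -0.2854, 0.0209]
orientation: [3.141, -0.001, 0.001]
contact_force: [-1.7, 1.1, 5.9]
grip_width: 0.0279
gripper_force: 29.5
```

Call:
arm_command(
  plan="0 0 -0.01 0; 0 0 -0.02 0; 0 0 -0.04 0; 0 0 -0.04 0; 0 0 -0.04 0; 0 0 -0.02 0; 0.0188 -0.0405 0 0; 0.0188 -0.0405 0 0; 0.0188 -0.0405 0 0; 0.0188 -0.0405 0 0; 0.0188 -0.0405 0 0; 0.0188 -0.0405 0 0; 0.0188 -0.0405 0 0; 0 0 0 0; 0 0 0 0; 0 0 0 0",
)

```text
clock: 24.55
tcp_pos: [0.6923, -0.0038, 0.1908]
orientation: [3.141, -0.005, 0.0]
contact_force: [0.1, -0.2, -0.4]
grip_width: 0.028
gripper_force: 29.8
```

Call:
arm_command(
  plan="0.0005 -0.001 0 0; 0 0 0.02 0; 0 0 0.02 0; 0 0 0.02 0; 0 0 0.012 0; 0 0 0.006 0; 0 0 0.003 0; 0 0 0 0; 0 0 0 0; 0 0 0 0",
)

```text
clock: 25.8
tcp_pos: [0.6934, -0.0008, 0.1097]
orientation: [-3.142, 0.001, -0.001]
contact_force: [0.7, 0.3, -0.1]
grip_width: 0.0278
gripper_force: 29.8
```

Call:
arm_command(
  plan="0 0 0.003 0; 0 0 0.002 0; 0 0 0.001 0; 0 0 0.0005 0; 0 0 0 0; 0 0 0 0; 0 0 0 0",
)

```text
clock: 26.68
tcp_pos: [0.6932, -0.0008, 0.1028]
orientation: [-3.142, 0.001, -0.0]
contact_force: [-0.7, -0.3, -0.2]
grip_width: 0.0277
gripper_force: 29.8
```

Call:
arm_command(
  plan="0 0 0 0; 0 0 0 0; 0 0 0 0; 0 0 0 0",
  hand=0.1,
)

```text
clock: 27.18
tcp_pos: [0.6931, -0.0008, 0.1027]
orientation: [3.142, -0.001, 0.0]
contact_force: [-0.6, -0.4, -0.1]
grip_width: 0.0382
gripper_force: 0.0
```

Call:
arm_command(
  plan="0 0 -0.005 0; 0 0 -0.01 0; 0 0 -0.02 0; 0 0 -0.03 0; 0 0 -0.03 0; -0.0181 0.0404 0 0; -0.0181 0.0404 0 0; -0.0181 0.0404 0 0; -0.0181 0.0404 0 0; -0.0181 0.0404 0 0; -0.0181 0.0404 0 0; -0.0181 0.0404 0 0; -0.0181 0.0404 0 0; -0.0181 0.0404 0 0; 0 0 0 0; 0 0 0 0; 0 0 0 0",
)

```text
clock: 29.3
tcp_pos: [0.5312, -0.3626, 0.1983]
orientation: [-3.141, -0.003, -0.002]
contact_force: [-0.6, 0.8, 0.5]
grip_width: 0.0384
gripper_force: 0.0
```

```bash
cat > pan.py <<'E'
from bench import eyes
from h import *
for n in("scene","top"):
    p,d=eyes.grab_frame(n); P=cloud(cam(n,eyes),d)
    q=(d>0)&(np.hypot(P[...,0]-.6588,P[...,1])<.07)&(P[...,2]>.093)&(P[...,2]<.125)
    nn,l,s,c=cv2.connectedComponentsWithStats(q.astype(np.uint8))
    for i in range(1,nn):
        w=P[l==i]
        if len(w)>20: print(n,"pan",len(w),(w.max(0)+w.min(0))[:2]/2,"span",np.ptp(w,0)[:2],w[:,2].max())
cv2.imwrite("pics/pan.png",cv2.resize(p[150:300,240:440,::-1],(800,600)))
E
python3 beads.py top scene; python3 pan.py
```

```text
29.3 [ 0.5312 -0.3626  0.1983] j [ 0.4939  0.4687  0.0118  1.683  -0.0075  0.9892 -1.0602] 0.038396135736353976
top [405 194  17  24  82] ctr [ 0.72   -0.2075] fit [ 0.7227 -0.2185  0.0285] zmax 0.0350
top [475 239  13  12 123] ctr [ 0.6307 -0.3714] fit [ 0.6314 -0.3721  0.0125] zmax 0.0285
top [473 281  13  13 126] ctr [ 0.5293 -0.3636] fit [ 0.5297 -0.3641  0.0124] zmax 0.0291
top [471 311  13  12 127] ctr [ 0.4601 -0.357 ] fit [ 0.46   -0.3577  0.0123] zmax 0.0295
scene [145 331  15  15 171] ctr [ 0.4615 -0.356 ] fit [ 0.4608 -0.3566  0.0129] zmax 0.0284
scene [165 354  16  15 177] ctr [ 0.5315 -0.3634] fit [ 0.5308 -0.3637  0.0127] zmax 0.0292
scene [281 372  22  13  98] ctr [ 0.7294 -0.237 ] fit [ 0.7248 -0.2224  0.0257] zmax 0.0349
scene [198 390  15  16 194] ctr [ 0.6315 -0.3712] fit [ 0.632  -0.3718  0.0128] zmax 0.0294
scene pan 163 [ 0.6594 -0.0019] span [0.0317 0.0305] 0.10969149553859237
scene pan 164 [ 0.6949 -0.0024] span [0.0288 0.0286] 0.11214302340362203
top pan 131 [ 0.6928 -0.0007] span [0.0273 0.0272] 0.10880288806724892
top pan 136 [ 0.6585 -0.0015] span [0.0267 0.027 ] 0.10901639219941006
```

Call:
arm_command(
  plan="-0.001 0.0005 0.04 0; 0 0 0.04 0; 0 0 0.04 0; 0 0 0.03 0; 0 0 0.015 0; 0 0 0.008 0; 0 0 0.004 0; 0 0 0 0; 0 0 0 0",
  hand=-0.2,
)

```text
clock: 30.62
tcp_pos: [0.5295, -0.3652, 0.0216]
orientation: [3.141, -0.001, 0.002]
contact_force: [-0.9, 0.1, 0.7]
grip_width: 0.0511
gripper_force: 0.0
```

Call:
arm_command(
  plan="0 0 0 0; 0 0 0 0; 0 0 0 0; 0 0 0 0; 0 0 0 0; 0 0 0 0",
  hand=1,
)

```text
clock: 31.38
tcp_pos: [0.5293, -0.365, 0.0214]
orientation: [3.141, -0.001, 0.001]
contact_force: [-1.3, 1.6, 5.8]
grip_width: 0.0277
gripper_force: 29.5
```

Call:
arm_command(
  plan="0 0 -0.01 0; 0 0 -0.02 0; 0 0 -0.04 0; 0 0 -0.04 0; 0 0 -0.04 0; 0 0 -0.02 0; 0.0106 -0.0404 0 0; 0.0106 -0.0404 0 0; 0.0106 -0.0404 0 0; 0.0106 -0.0404 0 0; 0.0106 -0.0404 0 0; 0.0106 -0.0404 0 0; 0.0106 -0.0404 0 0; 0.0106 -0.0404 0 0; 0.0106 -0.0404 0 0; 0 0 0 0; 0 0 0 0; 0 0 0 0",
)

```text
clock: 33.62
tcp_pos: [0.6244, -0.0032, 0.1912]
orientation: [3.141, -0.005, 0.0]
contact_force: [-0.0, -0.5, 0.1]
grip_width: 0.0276
gripper_force: 29.8
```

Call:
arm_command(
  plan="0.0003 -0.0007 0 0; 0 0 0.02 0; 0 0 0.02 0; 0 0 0.02 0; 0 0 0.012 0; 0 0 0.006 0; 0 0 0.003 0; 0 0 0 0; 0 0 0 0; 0 0 0 0",
)

```text
clock: 34.88
tcp_pos: [0.6251, -0.0006, 0.1101]
orientation: [-3.142, 0.001, -0.001]
contact_force: [-0.0, -0.8, -0.9]
grip_width: 0.0276
gripper_force: 29.8
```

Call:
arm_command(
  plan="0 0 0.003 0; 0 0 0.002 0; 0 0 0.001 0; 0 0 0.0005 0; 0 0 0 0; 0 0 0 0; 0 0 0 0",
)

```text
clock: 35.75
tcp_pos: [0.6249, -0.0006, 0.1033]
orientation: [-3.142, 0.001, -0.0]
contact_force: [-0.3, 0.6, -0.6]
grip_width: 0.028
gripper_force: 29.8
```

Call:
arm_command(
  plan="0 0 0 0; 0 0 0 0; 0 0 0 0; 0 0 0 0",
  hand=0.1,
)

```text
clock: 36.25
tcp_pos: [0.6249, -0.0006, 0.1032]
orientation: [3.142, -0.001, 0.0]
contact_force: [0.2, -0.0, -0.1]
grip_width: 0.0384
gripper_force: 0.0
```

Call:
arm_command(
  plan="0 0 -0.005 0; 0 0 -0.01 0; 0 0 -0.02 0; 0 0 -0.03 0; 0 0 -0.03 0; -0.0183 0.0396 0 0; -0.0183 0.0396 0 0; -0.0183 0.0396 0 0; -0.0183 0.0396 0 0; -0.0183 0.0396 0 0; -0.0183 0.0396 0 0; -0.0183 0.0396 0 0; -0.0183 0.0396 0 0; -0.0183 0.0396 0 0; 0 0 0 0",
)

```text
clock: 38.12
tcp_pos: [0.4577, -0.3612, 0.1999]
orientation: [3.139, -0.012, 0.001]
contact_force: [-0.6, -0.2, -0.2]
grip_width: 0.0385
gripper_force: 0.0
```

Call:
arm_command(
  plan="0 0 0 -10; 0 0 0 -10; 0 0 0 -10; 0 0 0 -10; 0 0 0 -10; 0 0 0 -10; 0 0 0 -10; 0 0 0 -10; 0 0 0 -10; 0 0 0 0; 0 0 0 0; 0 0 0 0",
  hand=-0.2,
)

```text
clock: 39.62
tcp_pos: [0.4601, -0.3567, 0.1985]
orientation: [2.224, 2.219, -0.0]
contact_force: [-0.9, -0.9, -0.3]
grip_width: 0.0513
gripper_force: 0.0
```

```bash
python3 beads.py top scene; python3 pan.py; python3 -c "
from bench import r;from h import *
print(R.from_rotvec(r.get_obs()['orientation']).as_matrix())"
```

```text
39.62 [ 0.4601 -0.3567  0.1985] j [ 0.7743  0.3907 -0.2823  1.8147  0.1305  0.954   0.4343] 0.051323394735588265
top [405 195  18  23  88] ctr [ 0.7187 -0.2089] fit [ 0.7225 -0.2176  0.0279] zmax 0.0349
top [475 239  13  12 123] ctr [ 0.6307 -0.3719] fit [ 0.6309 -0.3719  0.0126] zmax 0.0290
top [471 311  13  12 129] ctr [ 0.4601 -0.3565] fit [ 0.4596 -0.3563  0.0119] zmax 0.0299
scene [145 331  15  14 170] ctr [ 0.4616 -0.3564] fit [ 0.4624 -0.3576  0.0125] zmax 0.0307
scene [280 369  23  16 113] ctr [ 0.7278 -0.2375] fit [ 0.7246 -0.2216  0.0267] zmax 0.0350
scene [198 390  15  16 192] ctr [ 0.6323 -0.3713] fit [ 0.6324 -0.3701  0.0116] zmax 0.0304
scene pan 158 [ 0.6266 -0.0016] span [0.0272 0.0288] 0.10800294497074447
scene pan 159 [ 0.6596 -0.0018] span [0.0303 0.0278] 0.11042432937550517
scene pan 165 [ 0.6937 -0.0026] span [0.0274 0.0273] 0.1100685583613874
top pan 133 [ 0.6926 -0.0007] span [0.0269 0.0272] 0.10859210339466918
top pan 136 [ 0.6583 -0.0016] span [0.0269 0.0271] 0.11034659649047196
top pan 136 [ 0.6243 -0.0013] span [0.0269 0.029 ] 0.10824543428502198
[[ 0.0012  1.     -0.    ]
 [ 1.     -0.0012 -0.0001]
 [-0.0001 -0.     -1.    ]]
```

Call:
arm_command(
  plan="0 0.0004 0.04 0; 0 0 0.04 0; 0 0 0.04 0; 0 0 0.03 0; 0 0 0.015 0; 0 0 0.008 0; 0 0 0.004 0; 0 0 0 0; 0 0 0 0",
)

```text
clock: 40.95
tcp_pos: [0.4608, -0.3572, 0.022]
orientation: [2.221, 2.22, 0.0]
contact_force: [0.1, 0.5, -0.2]
grip_width: 0.0514
gripper_force: 0.0
```

Call:
arm_command(
  plan="0 0 0 0; 0 0 0 0; 0 0 0 0; 0 0 0 0; 0 0 0 0; 0 0 0 0",
  hand=1,
)

```text
clock: 41.7
tcp_pos: [0.4607, -0.3571, 0.0219]
orientation: [2.222, 2.22, 0.0]
contact_force: [-1.3, 0.1, 5.3]
grip_width: 0.0281
gripper_force: 29.4
```

Call:
arm_command(
  plan="0 0 -0.01 0; 0 0 -0.02 0; 0 0 -0.04 0; 0 0 -0.04 0; 0 0 -0.04 0; 0 0 -0.02 0; 0.0434 0.022 0 0; 0.0434 0.022 0 0; 0.0434 0.022 0 0; 0.0434 0.022 0 0; 0.0434 0.022 0 0; 0.0434 0.022 0 0; 0.0434 0.022 0 0; 0.0434 0.022 0 0; 0.0434 0.022 0 0; 0 0 0 0; 0 0 0 0; 0 0 0 0; 0 0 0 0",
)

```text
clock: 44.08
tcp_pos: [0.6584, 0.0321, 0.1915]
orientation: [2.224, 2.218, -0.001]
contact_force: [0.1, 0.9, -0.6]
grip_width: 0.0277
gripper_force: 29.8
```

Call:
arm_command(
  plan="0.0008 0 0 0; 0 0 0.02 0; 0 0 0.02 0; 0 0 0.02 0; 0 0 0.012 0; 0 0 0.006 0; 0 0 0.003 0; 0 0 0 0; 0 0 0 0; 0 0 0 0",
)

```text
clock: 45.32
tcp_pos: [0.6589, 0.0344, 0.1107]
orientation: [2.222, 2.22, 0.001]
contact_force: [-0.0, 0.7, -0.4]
grip_width: 0.0276
gripper_force: 29.8
```

Call:
arm_command(
  plan="0 0 0.003 0; 0 0 0.002 0; 0 0 0.001 0; 0 0 0.0005 0; 0 0 0 0; 0 0 0 0; 0 0 0 0",
)

```text
clock: 46.2
tcp_pos: [0.6587, 0.0344, 0.1038]
orientation: [2.222, 2.221, 0.0]
contact_force: [0.3, -0.7, -0.7]
grip_width: 0.0277
gripper_force: 29.8
```

Call:
arm_command(
  plan="0 0 0 0; 0 0 0 0; 0 0 0 0; 0 0 0 0",
  hand=0.1,
)

```text
clock: 46.7
tcp_pos: [0.6586, 0.0344, 0.1037]
orientation: [2.222, 2.221, 0.0]
contact_force: [-0.2, 0.4, 0.3]
grip_width: 0.0384
gripper_force: 0.0
```

Call:
arm_command(
  plan="0 0 -0.005 0; 0 0 -0.01 0; 0 0 -0.02 0; 0 0 -0.03 0; 0 0 -0.03 0; -0.0451 -0.003 0 0; -0.0451 -0.003 0 0; -0.0451 -0.003 0 0; -0.0451 -0.003 0 0; -0.0451 -0.003 0 0; -0.0451 -0.003 0 0; -0.0451 -0.003 0 0; -0.0451 -0.003 0 0; -0.0451 -0.003 0 0; 0 0 0 0; 0 0 0 0; 0 0 0 0; 0 0 0 0",
)

```text
clock: 48.95
tcp_pos: [0.6319, -0.3701, 0.1992]
orientation: [2.22, 2.223, 0.001]
contact_force: [0.6, 0.0, 0.7]
grip_width: 0.0384
gripper_force: 0.0
```

```bash
python3 beads.py top scene; python3 pan.py
```

```text
48.95 [ 0.6319 -0.3701  0.1992] j [ 0.6349  0.6295 -0.2986  1.4247  0.1935  1.116   0.3066] 0.038424576720102126
top [405 196  21  22  83] ctr [ 0.7174 -0.2119] fit [ 0.7225 -0.2186  0.0285] zmax 0.0349
top [475 239  13  12 125] ctr [ 0.6305 -0.3724] fit [ 0.6302 -0.3716  0.0127] zmax 0.0290
scene [280 370  22  15 107] ctr [ 0.7285 -0.238 ] fit [ 0.7246 -0.2232  0.0254] zmax 0.0349
scene [198 390  15  16 193] ctr [ 0.6312 -0.371 ] fit [ 0.6325 -0.3722  0.0125] zmax 0.0299
scene pan 160 [0.6597 0.0342] span [0.0268 0.0277] 0.11148385279897632
scene pan 159 [ 0.6265 -0.0012] span [0.0285 0.0282] 0.11080138570785336
scene pan 159 [ 0.6596 -0.0012] span [0.0294 0.029 ] 0.10953387616665533
scene pan 165 [ 0.694  -0.0021] span [0.0287 0.0268] 0.11089166216078672
top pan 132 [ 0.6929 -0.0007] span [0.0269 0.0272] 0.10946138671676087
top pan 134 [0.6573 0.0341] span [0.0275 0.027 ] 0.10875506560888215
top pan 133 [ 0.6583 -0.0015] span [0.0266 0.027 ] 0.10896706893696062
top pan 136 [ 0.6243 -0.0013] span [0.0268 0.029 ] 0.11016200483735583
```

Call:
arm_command(
  plan="-0.0012 -0.0006 0.04 0; 0 0 0.04 0; 0 0 0.04 0; 0 0 0.03 0; 0 0 0.015 0; 0 0 0.008 0; 0 0 0.004 0; 0 0 0 0; 0 0 0 0",
  hand=0,
)

```text
clock: 50.28
tcp_pos: [0.6313, -0.373, 0.0228]
orientation: [2.221, 2.22, 0.001]
contact_force: [-0.1, -0.2, 0.5]
grip_width: 0.0428
gripper_force: 0.0
```

Call:
arm_command(
  plan="0 0 0 0; 0 0 0 0; 0 0 0 0; 0 0 0 0; 0 0 0 0; 0 0 0 0",
  hand=1,
)

```text
clock: 51.02
tcp_pos: [0.6312, -0.373, 0.0227]
orientation: [2.222, 2.22, 0.0]
contact_force: [-1.3, 0.5, 6.6]
grip_width: 0.0278
gripper_force: 29.7
```

Call:
arm_command(
  plan="0 0 -0.01 0; 0 0 -0.02 0; 0 0 -0.04 0; 0 0 -0.04 0; 0 0 -0.04 0; 0 0 -0.02 0; 0.0421 0.0034 0 0; 0.0421 0.0034 0 0; 0.0421 0.0034 0 0; 0.0421 0.0034 0 0; 0.0421 0.0034 0 0; 0.0421 0.0034 0 0; 0.0421 0.0034 0 0; 0.0421 0.0034 0 0; 0 0 0 0; 0 0 0 0; 0 0 0 0; 0 0 0 0",
)

```text
clock: 53.28
tcp_pos: [0.6581, -0.0374, 0.1916]
orientation: [2.224, 2.218, -0.001]
contact_force: [0.3, 0.3, -0.9]
grip_width: 0.0277
gripper_force: 29.8
```

Call:
arm_command(
  plan="0.0003 0 0 0; 0 0 0.02 0; 0 0 0.02 0; 0 0 0.02 0; 0 0 0.012 0; 0 0 0.006 0; 0 0 0.002 0; 0 0 0 0; 0 0 0 0; 0 0 0 0",
)

```text
clock: 54.52
tcp_pos: [0.6584, -0.0356, 0.1122]
orientation: [2.222, 2.22, 0.001]
contact_force: [0.4, 0.4, -0.7]
grip_width: 0.0276
gripper_force: 29.8
```

Call:
arm_command(
  plan="0 0 0.003 0; 0 0 0.002 0; 0 0 0.001 0; 0 0 0.001 0; 0 0 0.0003 0; 0 0 0 0; 0 0 0 0; 0 0 0 0",
)

```text
clock: 55.52
tcp_pos: [0.6582, -0.0356, 0.1045]
orientation: [2.222, 2.221, 0.0]
contact_force: [0.5, -0.1, -0.1]
grip_width: 0.0279
gripper_force: 29.8
```

Call:
arm_command(
  plan="0 0 0 0; 0 0 0 0; 0 0 0 0; 0 0 0 0",
  hand=0.1,
)

```text
clock: 56.02
tcp_pos: [0.6582, -0.0356, 0.1044]
orientation: [2.222, 2.221, 0.0]
contact_force: [-0.6, 0.3, -0.1]
grip_width: 0.0386
gripper_force: 0.0
```

Call:
arm_command(
  plan="0 0 -0.005 0; 0 0 -0.01 0; 0 0 -0.02 0; 0 0 -0.03 0; 0 0 -0.03 0; 0.0429 -0.0178 0 0; 0.0429 -0.0178 0 0; 0.0429 -0.0178 0 0; 0.0429 -0.0178 0 0; 0.0429 -0.0178 0 0; 0.0429 -0.0178 0 0; 0.0429 -0.0178 0 0; 0.0429 -0.0178 0 0; 0 0 0 0; 0 0 0 0; 0 0 0 0; 0 0 0 0",
)

```text
clock: 58.15
tcp_pos: [0.5167, 0.3064, 0.1995]
orientation: [2.224, 2.218, -0.0]
contact_force: [0.6, -0.6, 0.2]
grip_width: 0.0385
gripper_force: 0.0
```

```bash
python3 beads.py top scene; python3 pan.py; python3 - <<'E'
from bench import r,eyes
from h import *
o=r.get_obs()
p,d=eyes.grab_frame("wrist"); C=cam("wrist",eyes,o); P=cloud(C,d)
q=P[(d>0)&(P[...,2]>.042)&(P[...,2]<.06)&(np.hypot(P[...,0]-.517,P[...,1]-.308)<.03)]; print("knob",(q.max(0)+q.min(0))/2,q[:,2].max())
p,d=eyes.grab_frame("top"); cv2.imwrite("pics/t9.png",cv2.resize(p[150:350,250:510,::-1],(780,600)))
E
```

```text
58.15 [0.5167 0.3064 0.1995] j [-0.2837  0.4431 -0.4658  1.7597  0.2326  0.9935 -0.8415] 0.038498674441954095
top [405 197  19  21  87] ctr [ 0.7164 -0.2092] fit [ 0.7229 -0.2186  0.0287] zmax 0.0350
scene [280 363  22  22 110] ctr [ 0.7246 -0.2386] fit [ 0.724  -0.2209  0.0273] zmax 0.0350
scene pan 161 [0.6591 0.0331] span [0.0269 0.0284] 0.11219531221768264
scene pan 157 [ 0.6267 -0.0018] span [0.0273 0.0289] 0.1109671938218253
scene pan 162 [ 0.6599 -0.0021] span [0.0299 0.0276] 0.10983712909212207
scene pan 166 [ 0.6582 -0.0361] span [0.0282 0.0269] 0.11090217638646105
scene pan 168 [ 0.6942 -0.0026] span [0.0283 0.0268] 0.11081518837820781
top pan 130 [ 0.6927 -0.0007] span [0.0275 0.0272] 0.108210149861374
top pan 134 [0.6574 0.0341] span [0.0276 0.027 ] 0.1082494151522303
top pan 137 [ 0.6585 -0.0015] span [0.0268 0.027 ] 0.10897047890753275
top pan 136 [ 0.657  -0.0352] span [0.0278 0.0272] 0.11057556340869523
top pan 135 [ 0.6245 -0.0023] span [0.0264 0.0269] 0.10859544207261373
knob [0.5156 0.3074 0.0475] 0.05285137214259045
```

View pics/t9.png

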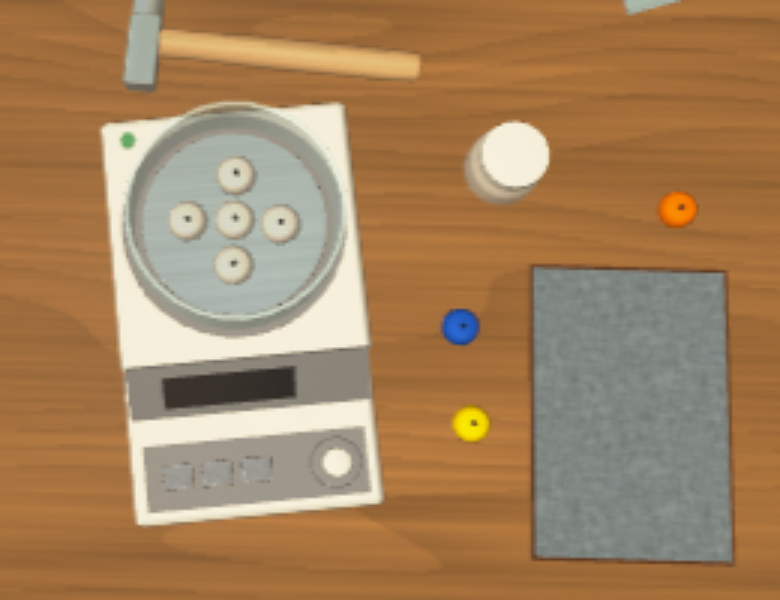

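All five beads are lying on the pan in a cross, the mat is empty, and the key is at crop (337,462), full-frame (362,304). Next I fetch the cap.

Call:
arm_command(
  plan="0 -0.0008 0.04 0; 0 0 0.04 0; 0 0 0.04 0; 0 0 0.025 0; 0 0 0.01 0; 0 0 0.005 0; 0 0 0 0; 0 0 0 0; 0 0 0 0",
  hand=-0.1,
)

```text
clock: 59.58
tcp_pos: [0.5156, 0.3079, 0.0402]
orientation: [2.222, 2.22, 0.002]
contact_force: [-0.7, -0.2, -0.1]
grip_width: 0.0468
gripper_force: 0.0
```

Call:
arm_command(
  plan="0 0 0 0; 0 0 0 0; 0 0 0 0; 0 0 0 0; 0 0 0 0; 0 0 0 0",
  hand=1,
  grip_force=60,
)

```text
clock: 60.32
tcp_pos: [0.5155, 0.3079, 0.04]
orientation: [2.222, 2.22, 0.001]
contact_force: [-0.4, -1.9, 5.6]
grip_width: 0.0222
gripper_force: 58.6
```

Call:
arm_command(
  plan="0 0 -0.005 0; 0 0 -0.01 0; 0 0 -0.02 0; 0 0 -0.04 0; 0 0 -0.04 0; 0 0 -0.04 0; 0 0 -0.04 0; 0 0 -0.015 0; 0 0 0 0; 0 0 0 0",
)

```text
clock: 61.58
tcp_pos: [0.5144, 0.307, 0.2477]
orientation: [-2.222, -2.22, 0.004]
contact_force: [-0.3, -0.3, -1.6]
grip_width: 0.0224
gripper_force: 58.9
```

Call:
arm_command(
  plan="-0.0385 0.0179 0 0; -0.0385 0.0179 0 0; -0.0385 0.0179 0 0; -0.0385 0.0179 0 0; -0.0385 0.0179 0 0; -0.0385 0.0179 0 0; -0.0385 0.0179 0 0; -0.0385 0.0179 0 0; 0 0 0 0; 0 0 0 0; 0 0 0.02 0; 0 0 0.02 0; 0 0 0.01 0; 0 0 0 0; 0 0 0 0; 0 0 0 0",
)

```text
clock: 63.58
tcp_pos: [0.6587, -0.0004, 0.2003]
orientation: [2.222, 2.22, 0.002]
contact_force: [-0.3, -0.8, -1.1]
grip_width: 0.0219
gripper_force: 59.0
```

```bash
python3 - <<'E'
from bench import r,eyes
from h import *
o=r.get_obs(); print(o['tcp_pos'],R.from_rotvec(o['orientation']).as_matrix()[2])
for n in("top","scene"):
    p,d=eyes.grab_frame(n); P=cloud(cam(n,eyes),d)
    q=P[(d>0)&(np.hypot(P[...,0]-.6587,P[...,1])<.1)&(abs(P[...,2]-.177)<.012)]; z=np.median(q[:,2])
    q=q[abs(q[:,2]-z)<.004]; h=cv2.convexHull((q[:,:2]*1e3).astype(np.float32))[:,0]/1e3
    A=np.c_[q[:,:2],np.ones(len(q))]; print(n,len(q),z,circ(h),"tilt",np.linalg.lstsq(A,q[:,2],rcond=None)[0][:2])
E
```

```text
[ 0.6587 -0.0004  0.2003] [ 0.      0.0016 -1.    ]
top 1204 0.1790501583831008 [0.6573 0.0008 0.0833] tilt [ 0.0024 -0.0016]
scene 3801 0.17950812136183592 [ 0.6581 -0.0004  0.0857] tilt [0.001  0.0009]
```

Call:
arm_command(
  plan="0 0 0.01 0; 0 0 0.01 0; 0 0 0.006 0; 0 0 0.003 0; 0 0 0.002 0; 0 0 0 0; 0 0 0 0; 0 0 0 0",
)

```text
clock: 64.68
tcp_pos: [0.6583, -0.0004, 0.1687]
orientation: [2.222, 2.22, 0.0]
contact_force: [0.0, -0.1, -0.8]
grip_width: 0.0217
gripper_force: 58.8
```

Call:
arm_command(
  plan="0 0 0.0005 0; 0 0 0 0; 0 0 0 0",
)

```text
clock: 65.05
tcp_pos: [0.6583, -0.0004, 0.168]
orientation: [2.222, 2.221, 0.0]
contact_force: [-0.8, 0.4, -0.5]
grip_width: 0.0223
gripper_force: 59.1
```

Call:
arm_command(
  plan="0 0 0 0; 0 0 0 0; 0 0 0 0; 0 0 0 0",
  hand=-0.1,
)

```text
clock: 65.55
tcp_pos: [0.6582, -0.0004, 0.168]
orientation: [2.222, 2.221, 0.0]
contact_force: [1.0, 0.2, 0.6]
grip_width: 0.0467
gripper_force: 0.0
```

Call:
arm_command(
  plan="0 0 -0.005 0; 0 0 -0.01 0; 0 0 -0.02 0; 0 0 -0.03 0; -0.02 -0.04 0 0; -0.02 -0.04 0 0; -0.02 -0.04 0 0; -0.02 -0.04 0 0; 0 0 0 0; 0 0 0 0; 0 0 0 0",
)

```text
clock: 66.92
tcp_pos: [0.4994, -0.0794, 0.2335]
orientation: [2.22, 2.222, 0.002]
contact_force: [-0.4, -0.0, 0.5]
grip_width: 0.047
gripper_force: 0.0
```

```bash
python3 - <<'E'
from bench import r,eyes
from h import *
o=r.get_obs(); print(o['clock'],o['tcp_pos'])
F={n:eyes.grab_frame(n) for n in("top","scene","wrist")}
for n in F:
    p,d=F[n]; C=cam(n,eyes,o); P=cloud(C,d); hsv=cv2.cvtColor(p,cv2.COLOR_RGB2HSV)
    if n!="wrist":
        q=P[(d>0)&(np.hypot(P[...,0]-.6587,P[...,1])<.1)&(abs(P[...,2]-.147)<.004)]; h=cv2.convexHull((q[:,:2]*1e3).astype(np.float32))[:,0]/1e3
        A=np.c_[q[:,:2],np.ones(len(q))]; print(n,"cap",np.median(q[:,2]),circ(h),"tilt",np.linalg.lstsq(A,q[:,2],rcond=None)[0][:2])
    near=(np.hypot(P[...,0]-.488,P[...,1]+.077)<.017)&(d>0)
    w=near&(hsv[...,2]>190)&(hsv[...,1]<60)
    if w.sum()>10:
        b=P[w]; v,u=np.nonzero(w); print(n,"key",w.sum(),(b.max(0)+b.min(0))/2,b.mean(0),"z",np.percentile(b[:,2],[10,50,90]),"px",u.mean(),v.mean())
for n in F: cv2.imwrite(f"pics/k_{n}.png",F[n][0][:,:,::-1])
C=cam("top",eyes); print(onplane(C,np.array(362.3),np.array(304.),.055))
E
```

```text
66.925 [ 0.4994 -0.0794  0.2335]
top cap 0.14700209704220013 [ 0.6574 -0.0011  0.0853] tilt [ 0.0009 -0.0015]
scene cap 0.14732029825492976 [ 0.6574 -0.0003  0.0858] tilt [ 0.0004 -0.0005]
scene key 67 [ 0.4828 -0.0796  0.0697] [ 0.4828 -0.081   0.0708] z [0.0676 0.0712 0.0744] px 252.44776119402985 240.71641791044777
wrist key 458 [ 0.4821 -0.081   0.1608] [ 0.4825 -0.0811  0.0734] z [0.0693 0.0708 0.0719] px 294.8471615720524 233.84279475982532
[ 0.4818 -0.0847  0.055 ]
```

```bash
python3 - <<'E'
from bench import r,eyes
from h import *
o=r.get_obs()
for n in("wrist","scene"):
    p,d=eyes.grab_frame(n); C=cam(n,eyes,o); P=cloud(C,d); hsv=cv2.cvtColor(p,cv2.COLOR_RGB2HSV)
    near=(np.hypot(P[...,0]-.482,P[...,1]+.082)<.03)&(d>0)&(P[...,2]<.1)
    for a,b in((.045,.058),(.058,.066),(.066,.08)):
        m=near&(P[...,2]>a)&(P[...,2]<b); 
        if m.sum(): w=P[m]; print(n,a,m.sum(),(w.max(0)+w.min(0))/2,np.ptp(w,0),np.median(w[:,2]),"circ",circ(cv2.convexHull((w[:,:2]*1e3).astype(np.float32))[:,0]/1e3))
    if n=="wrist": cv2.imwrite("pics/key.png",p[:,:,::-1])
E
```

```text
wrist 0.045 1911 [ 0.4818 -0.0818  0.0527] [0.0588 0.0596 0.0105] 0.050333366876376295 circ [ 0.482  -0.082   0.0298]
wrist 0.058 898 [ 0.4824 -0.0825  0.062 ] [0.0372 0.0374 0.0079] 0.06138311572153493 circ [ 0.4823 -0.0824  0.0187]
wrist 0.066 476 [ 0.4827 -0.0819  0.0694] [0.0208 0.0204 0.0068] 0.07022015534013751 circ [ 0.4826 -0.0821  0.0105]
scene 0.045 305 [ 0.4818 -0.0818  0.0518] [0.059  0.0592 0.0123] 0.05151286013134926 circ [ 0.4817 -0.0822  0.0294]
scene 0.058 133 [ 0.4832 -0.0825  0.0621] [0.0374 0.0383 0.0078] 0.06172343256783175 circ [ 0.4833 -0.0824  0.0189]
scene 0.066 87 [ 0.4813 -0.0827  0.0712] [0.028  0.0295 0.01  ] 0.07112606397291121 circ [ 0.4819 -0.0818  0.014 ]
```

View pics/key.png

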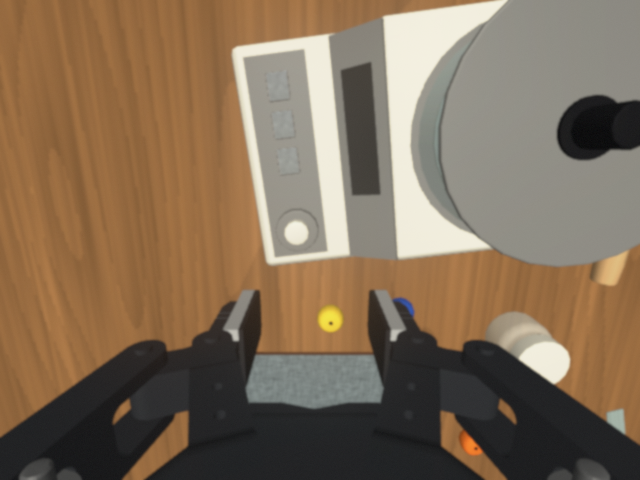

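Call:
arm_command(
  plan="-0.0028 -0.0169 0 0; 0 0 0.03 0; 0 0 0.03 0; 0 0 0.03 0; 0 0 0.03 0; 0 0 0.012 0; 0 0 0.006 0; 0 0 0 0; 0 0 0 0; 0 0 0 0",
  hand=1,
)

```text
clock: 68.42
tcp_pos: [0.4817, -0.0831, 0.0955]
orientation: [2.221, 2.22, 0.001]
contact_force: [-0.1, -0.1, -0.4]
grip_width: -0.0004
gripper_force: 0.0
```

Call:
arm_command(
  plan="0.0008 0.0008 0.003 0; 0 0 0.003 0; 0 0 0.002 0; 0 0 0.002 0; 0 0 0.001 0; 0 0 0.001 0; 0 0 0 0; 0 0 0 0",
)

```text
clock: 69.42
tcp_pos: [0.482, -0.0823, 0.083]
orientation: [-2.222, -2.221, 0.0]
contact_force: [-1.0, 0.2, 1.9]
grip_width: 0.0001
gripper_force: 1.1
```

Call:
arm_command(
  plan="0 0 0.001 0; 0 0 0.001 0; 0 0 0.001 0; 0 0 0 0; 0 0 0 0",
)

```text
clock: 70.05
tcp_pos: [0.482, -0.0823, 0.08]
orientation: [2.222, 2.221, -0.0]
contact_force: [-2.6, 1.0, 5.8]
grip_width: -0.0002
gripper_force: 3.0
```

Call:
arm_command(
  plan="0 0 0.001 0; 0 0 0.0005 0; 0 0 0 0; 0 0 0 0",
)

```text
clock: 70.55
tcp_pos: [0.4821, -0.0823, 0.0798]
orientation: [2.222, 2.22, -0.001]
contact_force: [-6.6, 1.2, 21.4]
grip_width: -0.0
gripper_force: 10.6
```

The key reached its stop: the force rose to about 21 N with no further travel. I'm retreating and taking a last look.

Call:
arm_command(
  plan="0 0 -0.004 0; 0 0 -0.01 0; 0 0 -0.03 0; 0 0 -0.04 0; 0 0 -0.04 0; 0 0 -0.04 0; -0.04 -0.01 0 0; -0.04 -0.01 0 0; 0 0 0 0; 0 0 0 0; 0 0 0 0; 0 0 0 0",
)

```text
clock: 72.05
tcp_pos: [0.4623, -0.1613, 0.2424]
orientation: [-2.22, -2.223, -0.0]
contact_force: [0.2, -0.1, -0.3]
grip_width: 0.0
gripper_force: 0.0
```

```bash
python3 - <<'E'
from bench import r,eyes
from h import *
o=r.get_obs(); print(o['clock'],o['tcp_pos'],o['contact_force'])
p,d=eyes.grab_frame("scene"); P=cloud(cam("scene",eyes),d)
q=P[(d>0)&(np.hypot(P[...,0]-.482,P[...,1]+.082)<.008)]; print("key z",np.median(q[:,2]))
q=P[(d>0)&(np.hypot(P[...,0]-.6587,P[...,1])<.1)&(abs(P[...,2]-.147)<.004)]; print("cap",q.mean(0))
cv2.imwrite("pics/fin.png",p[:,:,::-1])
E
```

```text
72.05 [ 0.4623 -0.1613  0.2424] [ 0.2491 -0.1463 -0.3326]
key z 0.07218036401674444
cap [ 0.6602 -0.0035  0.1473]
```

View pics/fin.png

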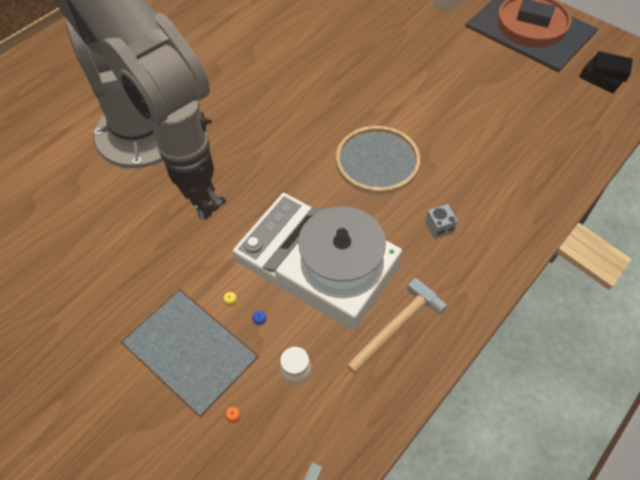

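The final view shows the cap seated level on the shield (342,245), the key back up (253,243), the mat empty and the bystanders where they were. The arm is clear of everything.

```bash
python3 -c "
from bench import ticket
print(ticket.hand_in())"
```

```text
the job is handed in; nothing more can be done
None
```

The job is handed in: all five beads were set down on the pan, the cap is back level on the shield, and the print key was then pressed to its stop; the hand-in returned no verdict.

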